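# Turn the four-way racks and load the deck

### The arm

A 6-joint arm with a two-finger parallel gripper is mounted at the origin on the work surface. World frame = base frame: x ahead of the robot, y to its left, z up, the work surface at z = 0. Lengths are in m, angles in rad, forces in N, time in s.
With the tool pointing down it reaches from about 0.425 to 0.95 m from the base axis. Payload 14.7 kg.
Tool frame: the origin (TCP) lies between the finger pads; the fingertips stand env.finger_overhang ahead of it and the grasp point (between the pads) lies 2 mm behind it (env.finger_overhang is the distance from the TCP to the fingertips, in m); z points along the fingers, y is the direction in which the jaws open and shut (so a half turn about z gives the same grasp; the last joint's range is limited). The gripper opens to 85 mm and grips with 20 to 120 N. Pads are 22 mm wide; open, the fingers measure 114 mm over their backs; the gripper's body (76 mm by 85 mm) begins 54 mm behind the grasp point. The pads swing forward as they close: fully open they stand 13 mm farther back than shut.
Start: joints at [-1.206, 0.48, 1.596, -0, 1.065, -0.047], TCP at [0.26, -0.596, 0.248] pointing down, gripper open.
Joint ranges: [-2.75, 2.75], [-0.82, 2.05], [0.23, 2.67], [-1.56, 4.7], [0.09, 2.69], [-2.92, 2.92]. Speed limits (rad/s): [1.89, 1.89, 2.39, 3.01, 3.01, 3.01].

### API

Orientations are given as a unit quaternion [x, y, z, w].
In Python, from cell import env, eoat, vision, order gives the robot as it stands. Calls block until the motion is done:
- env.move_to(position, orientation): joint-space move of the TCP to a pose.
- env.move_l(position, ori=None, speed=0.15): straight line of the TCP; ori=None keeps the orientation; speed is the mean speed in m/s.
- env.movej(angles): joint-space move.
- eoat.gripper_to(opening): finger opening in m; the grip force is fixed at half the most; returns when the fingers have stopped.
- env.sleep(seconds).
- env.inverse_kinematics(position, orientation): joint angles nearest the present ones, or None.
- env.get_obs(): the state.
- vision.get_image(name): name is "side" or "top"; returns (picture, depth): 480x640x3 uint8, blue, green, red; 480x640 float32, m along the optical axis (not along the pixel's ray), 0 where there is no reading.
- vision.camera_params(name): a dict with "vfov" (degrees; the focal length in pixels is half the picture's height over the tangent of half this angle, whatever the lens; pixels are square), "cx", "cy" (the principal point, pixels), "camera_from_world" (4x4, takes a point from world to camera coordinates). Camera axes: x right, y down, z forward; pixel columns grow to the right and rows downward; lengths in m; the calibration is good to about 2 mm. A picture is of the moment at which its call begins. camera_params takes no time and is no camera call.
A pose or a line that the arm cannot do raises env.IKError and nothing moves.
- order.hand_in(): hands the job in, once; it reports no verdict.
The state is a dict: "time": time; "q": joint angles; "joint_vel": joint speeds; "effort": joint torques, N m; "position": TCP position; "orientation": TCP orientation; "ft_force": force on the tool from outside, world axes, zero at the start; "ft_torque": the same for the moment, N m; "grip_width": finger opening in m.
Only numpy, scipy, OpenCV 4.12 (cv2) and the standard library are available. Lean on these libraries where they do the work, as an engineer would, in place of code of your own. Each camera call takes 0.05 s, during which the arm holds its last target.

### The job

To get the sample deck ready, slide the retaining bar fully open, lift the plain grey blanking blocks out of the pockets and lay them flat, side by side, in the open metal tray. Roll each four-way tube rack over its long edges, one face at a time on the bench top and not in the air, until its face with the three wide holes is up. Seat each one flat and square in a pocket of the deck of its own, and when all are in slide the retaining bar fully shut over their ends. Leave the other things on the bench alone.

Things in the scene. Friction and masses are not known exactly. Their poses are not given: they have to be found in the camera images.
- rack_a: white tube rack, square bar 50 x 50 x 110 mm, 0.25 kg +-30%, origin at its centre, y along the bar. +z face: one row of 3 wide (34 mm) holes, wanted on top; +x: 10 holes of 17 mm; -z: 21 of 11 mm; -x: 36 of 6 mm. Starts within 0.25 rad of lying along world y, with the wide-hole face down. Tips over an edge if pushed near its top, under 3 N. May be absent.
- rack_b: white tube rack, square bar 50 x 50 x 110 mm, 0.25 kg +-30%, origin at its centre, y along the bar. +z face: one row of 3 wide (34 mm) holes, wanted on top; +x: 10 holes of 17 mm; -z: 21 of 11 mm; -x: 36 of 6 mm. Starts within 0.25 rad of lying along world y, with the wide-hole face on one side. Tips over an edge if pushed near its top, under 3 N. May be absent.
- rack_c: white tube rack, square bar 50 x 50 x 110 mm, 0.25 kg +-30%, origin at its centre, y along the bar. +z face: one row of 3 wide (34 mm) holes, wanted on top; +x: 10 holes of 17 mm; -z: 21 of 11 mm; -x: 36 of 6 mm. Starts within 0.25 rad of lying along world y, with the wide-hole face on one side. Tips over an edge if pushed near its top, under 3 N. May be absent.
- blank_0: plain grey plastic blanking block without holes, 50 x 110 x 40 mm high, 0.2 kg, origin at its centre, y along its length, z up; starts seated in pocket 0 of the deck. May be absent.
- blank_1: plain grey plastic blanking block without holes, 50 x 110 x 40 mm high, 0.2 kg, origin at its centre, y along its length, z up; starts seated in pocket 1 of the deck. May be absent.
- blank_2: plain grey plastic blanking block without holes, 50 x 110 x 40 mm high, 0.2 kg, origin at its centre, y along its length, z up; starts seated in pocket 2 of the deck. May be absent.
- tray_in (a point): centre of the inner floor of the fixed open metal tray where the blanking blocks are kept, 5 mm above the bench; axes along the tray: inside 200 (x) by 130 (y) mm, walls 5 mm thick, 32 mm high from the bench. Two blocks fit side by side, lengths along its y
- deck: fixed grey deck with white ribs, origin on the bench under the middle pocket's centre, z up. Floor plate 12 mm thick, x -138 to 138, y -122 to 74 mm. Three open-topped pockets side by side at x = -84, 0, 84 mm, each 56 (x) by 116 (y) mm, 12 mm deep, rim 24 mm above the bench; racks lie in them along deck y, with a 34 mm gap between two loaded racks.
- pocket_0 (a point): centre of the floor of deck pocket 0 (deck x = -84 mm), 12 mm above the bench, axes as the deck's; a seated rack's centre is 25 mm above it
- pocket_1 (a point): centre of the floor of deck pocket 1 (deck x = 0 mm), 12 mm above the bench, axes as the deck's; a seated rack's centre is 25 mm above it
- pocket_2 (a point): centre of the floor of deck pocket 2 (deck x = 84 mm), 12 mm above the bench, axes as the deck's; a seated rack's centre is 25 mm above it
- bar (a joint): slide of the deck's aluminium retaining bar, m: 0 shut (starts within 3 mm of it), 0.035 fully open, towards deck -y; about 2 N, stays where left. Bar 270 (x) by 24 (y) mm, underside 67, top 79 mm above the bench, a post at each end. Shut: centred at deck y = -55 mm, overhanging rack ends by 12 mm with 5 mm of air above a seated rack. Open: at y = -90 mm, clear of the racks
- bar_handle (a point): centre of the black upright handle on the middle of the retaining bar, 97 mm above the bench, axes as the deck's: a block 40 (x) by 14 (y) mm, from 79 to 111 mm above the bench; moves with the bar; pinch it across its 14 mm or push it
- reagent: bystander: clear bottle with blue cap, 72 mm across, 170 mm tall, origin at the centre of its underside
- amber: bystander: amber bottle, 56 mm across, 120 mm tall, origin at the centre of its underside
- dish: bystander: clear dish 90 mm across, 16 mm high, origin at the centre of its underside
- marker: bystander: black marker 130 mm long, 14 mm thick, lying along its x axis
- tipbox: bystander: blue box 85 x 125 x 60 mm high, origin at the centre of its underside
- slidebox: bystander: cardboard box 75 x 100 x 35 mm high, origin at the centre of its underside
- beaker: bystander: beaker 80 mm across, 100 mm tall, origin at the centre of its underside
Mind the look-alikes: they are no part of the job. What is shaped like the blank_0 but purple is not meant.

How it is judged:
By the outcome, as a careful person would: the job done as asked, in the order asked, and still so for the second after the job is handed in, with the robot touching nothing.
Of rack_a, rack_b, rack_c only 2 to 3 are there at a start; the rules pass over those that are not, and their reading is None.
Of blank_0, blank_1, blank_2 only 1 to 2 are there at a start; the rules pass over those that are not, and their reading is None.
At some moment in a run one of rack_a, rack_b, rack_c may be knocked a few centimetres aside while the robot is not near it.
Once in a run the grip may slacken for a moment while it holds something.
It also fails if it takes over 210 s, if anything falls off the work surface, if the arm or the gripper's body presses on something with over 40 N, if the wrist force passes 120 N, or if a joint passes its speed limit or range.

## Working session

There is one attempt and no reset: what is moved stays moved. The work goes in short steps, each a Python script; the robot and the scene stay as the last script left them, time stands still between calls to the robot, and variables do not carry over. Pictures are saved under pics/ and viewed, and the job is handed in when it is done.

```bash
ls; mkdir -p pics; python3 - <<'E'
from cell import env,eoat,vision,order
import cv2,numpy as np
for n in("side","top"):
    im,d=vision.get_image(n); cv2.imwrite(f"pics/{n}0.png",im); np.save(f"pics/{n}0.npy",d)
    p=vision.camera_params(n); print(n,p["vfov"],p["cx"],p["cy"]);print(np.round(p["camera_from_world"],4)); print((d>0).mean(),d.min(),d.max(),{k:v for k,v in p.items() if k not in("camera_from_world",)})
print(env.finger_overhang); print(env.get_obs())
E
```

```text
pics
side 50.55421446602623 323.5691280071045 247.37762344310386
[[ 0.9907 -0.1359  0.0018 -0.5148]
 [-0.0873 -0.6459 -0.7584  0.1435]
 [ 0.1042  0.7512 -0.6518  0.9553]
 [ 0.      0.      0.      1.    ]]
0.996025390625 0.0 3.3746877 {'vfov': 50.55421446602623, 'cx': 323.5691280071045, 'cy': 247.37762344310386}
top 50.20984570264283 321.3237761737001 233.44988223953195
[[ 0.0178 -0.9998  0.0109  0.0545]
 [-0.997  -0.0186 -0.0751  0.5409]
 [ 0.0753 -0.0095 -0.9971  1.279 ]
 [ 0.      0.      0.      1.    ]]
0.9960416666666667 0.0 2.1624393 {'vfov': 50.20984570264283, 'cx': 321.3237761737001, 'cy': 233.44988223953195}
0.017
{'time': 0.1, 'q': array([-1.20562045e+00,  4.80754095e-01,  1.59674926e+00, -8.94031183e-06,
        1.06515520e+00, -4.66255237e-02]), 'joint_vel': array([ 0.00083106,  0.00074715, -0.00204648,  0.00180724, -0.00058515,
       -0.00096003]), 'effort': array([ 2.06212690e-04, -9.52258730e+01, -4.31039536e+01, -1.09549524e-04,
        5.25112744e-03, -1.66087909e-05]), 'position': array([ 0.26005197, -0.59534888,  0.24776929]), 'orientation': array([ 9.78876653e-01,  2.04451009e-01, -8.83876769e-05, -5.25585877e-04]), 'ft_force': array([ 0.4582624 , -0.02388402,  0.46974293]), 'ft_torque': array([-0.00505969,  0.0411788 ,  0.0063134 ]), 'grip_width': 0.08529598111819954}
```

View pics/top0.png

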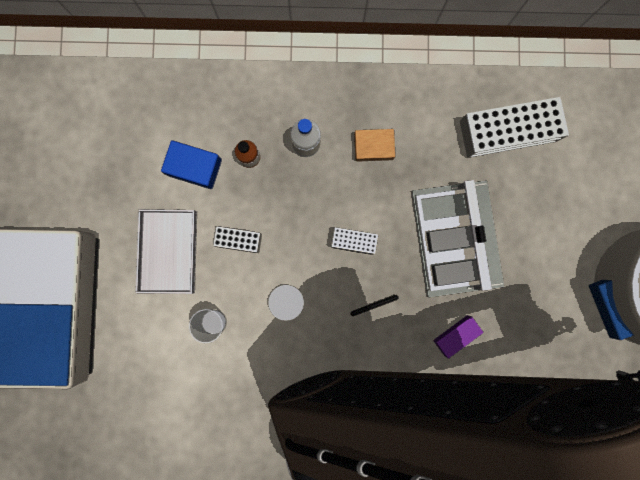

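View pics/side0.png

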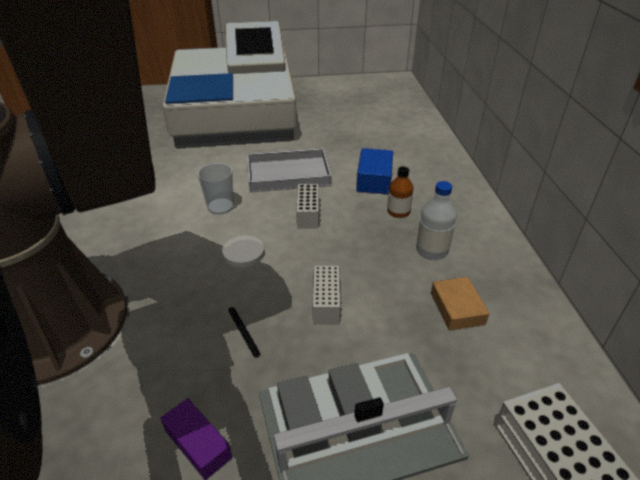

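```bash
cat > h.py <<'E'
import cv2,numpy as np
from cell import env,eoat,vision,order
def cam(n):
    p=vision.camera_params(n); return 240/np.tan(np.radians(p["vfov"]/2)),p["cx"],p["cy"],np.array(p["camera_from_world"])
def ray(n,uv,z):
    f,cx,cy,T=cam(n); uv=np.atleast_2d(np.asarray(uv,float))
    d=np.c_[(uv[:,0]-cx)/f,(uv[:,1]-cy)/f,np.ones(len(uv))]@T[:3,:3]
    o=-T[:3,:3].T@T[:3,3]
    s=(z-o[2])/d[:,2]; return (o+d*s[:,None])[:,:2]
def proj(n,P):
    f,cx,cy,T=cam(n); c=np.atleast_2d(P)@T[:3,:3].T+T[:3,3]
    return np.c_[f*c[:,0]/c[:,2]+cx,f*c[:,1]/c[:,2]+cy]
def cloud(n,d):
    f,cx,cy,T=cam(n); v,u=np.mgrid[:480,:640]
    c=np.stack([(u-cx)/f*d,(v-cy)/f*d,d],-1)-T[:3,3]
    return c@T[:3,:3]
E
python3 - <<'E'
import cv2,numpy as np
t=cv2.imread("pics/top0.png")
a=cv2.resize(t[210:270,200:400],None,fx=4,fy=4,interpolation=cv2.INTER_CUBIC)
b=cv2.resize(t[170:310,400:520],None,fx=4,fy=4,interpolation=cv2.INTER_CUBIC)
s=cv2.imread("pics/side0.png")
c=cv2.resize(s[175:335,220:360],None,fx=3.5,fy=3.5,interpolation=cv2.INTER_CUBIC)
cv2.imwrite("pics/z1.png",a);cv2.imwrite("pics/z2.png",b);cv2.imwrite("pics/z3.png",c)
E
cat > m.py <<'E'
import sys
from h import *
d=np.load("pics/top0.npy"); P=cloud("top",d)
ds=np.load("pics/side0.npy"); S=cloud("side",ds)
def q(u,v): print((u,v),P[v,u].round(4))
for u,v in[(237,239),(355,240),(450,238),(457,272),(445,205),(481,234),(165,250),(300,200),(490,250),(488,280)]: q(u,v)
t=cv2.imread("pics/top0.png")
# rack tops
z=P[...,2]
for nm,(u0,u1,v0,v1) in dict(A=(205,270,215,262),B=(322,388,215,265)).items():
    m=np.zeros(z.shape,np.uint8); m[v0:v1,u0:u1]=(z[v0:v1,u0:u1]>0.04)
    r=P[(m>0)]; print(nm,m.sum(),np.median(r[:,2]))
    r=cv2.minAreaRect(r[:,:2].astype(np.float32)); print(r)
    rr=cv2.minAreaRect(np.argwhere(m)[:,::-1].astype(np.float32)); box=cv2.boxPoints(rr)
    w=ray("top",box,0.05); print(w.round(4),w.mean(0))
E
python3 m.py
```

```text
(237, 239) [0.5201 0.2731 0.0475]
(355, 240) [ 0.5228 -0.0189  0.0512]
(450, 238) [ 0.532  -0.2541  0.0532]
(457, 272) [ 0.4483 -0.2721  0.0502]
(445, 205) [ 0.6191 -0.2511  0.016 ]
(481, 234) [ 0.5382 -0.3106  0.1168]
(165, 250) [0.4912 0.462  0.0057]
(300, 200) [0.6271 0.1209 0.    ]
(490, 250) [ 0.506  -0.3668  0.0135]
(488, 280) [ 0.4303 -0.3386  0.0806]
A 919 0.05080430152108465
((0.502099335193634, 0.19961732625961304), (0.26705804467201233, 0.059818584471940994), 76.56513214111328)
[[0.5649 0.3441]
 [0.5898 0.2173]
 [0.4939 0.198 ]
 [0.4694 0.3242]] [0.52952819 0.27088398]
B 914 0.05090163837662188
((0.5134267807006836, 0.009840898215770721), (0.0913093090057373, 0.17307423055171967), 19.086767196655273)
[[ 0.4706  0.0597]
 [ 0.5687  0.0586]
 [ 0.567  -0.1006]
 [ 0.4688 -0.0985]] [ 0.51875795 -0.02021478]
```

View pics/z1.png

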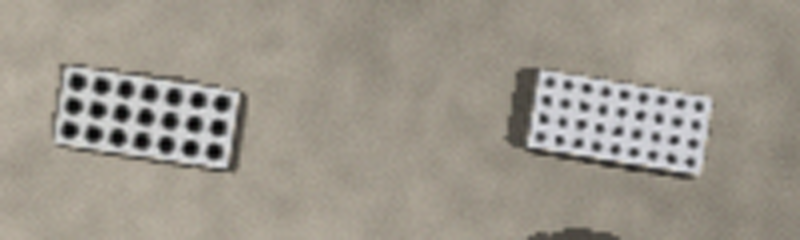

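View pics/z2.png

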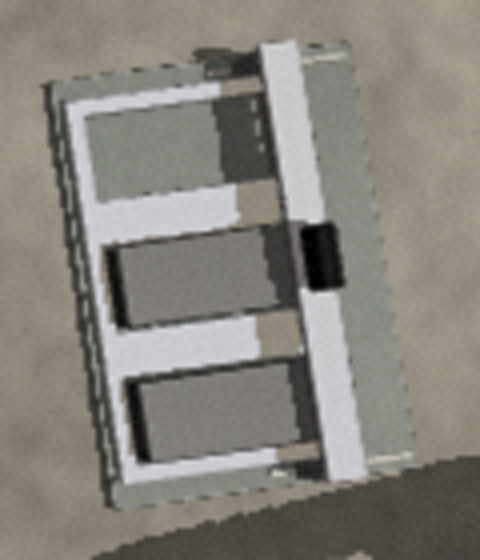

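View pics/z3.png

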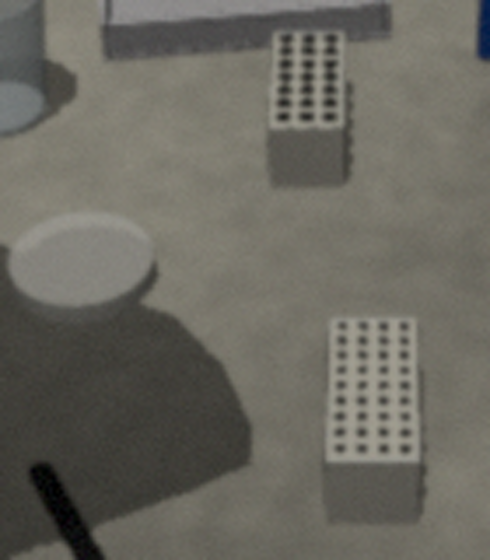

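```bash
cat >> h.py <<'E'
def topface(im,n,roi,z,thr=185,k=7):
    u0,u1,v0,v1=roi; F=4
    g=cv2.cvtColor(im,cv2.COLOR_BGR2GRAY)[v0:v1,u0:u1]
    g=cv2.resize(g,None,fx=F,fy=F,interpolation=cv2.INTER_LINEAR)
    m=(g>thr).astype(np.uint8)
    m=cv2.morphologyEx(m,cv2.MORPH_CLOSE,cv2.getStructuringElement(cv2.MORPH_ELLIPSE,(k*F,k*F)))
    c,_=cv2.findContours(m,0,2); c=max(c,key=cv2.contourArea)
    px=(c[:,0,:].astype(float)+.5)/F-.5+[u0,v0]
    w=ray(n,px,z).astype(np.float32)
    (x,y),(a,b),_=cv2.minAreaRect(w)
    bx=cv2.boxPoints(cv2.minAreaRect(w)); e=bx[1]-bx[0]; e2=bx[2]-bx[1]
    if np.linalg.norm(e2)>np.linalg.norm(e): e=e2
    if e[1]<0:e=-e
    return np.array([x,y]),np.arctan2(-e[0],e[1]),sorted((a,b)),m
E
python3 - <<'E'
from h import *
t=cv2.imread("pics/top0.png");s=cv2.imread("pics/side0.png")
for n,im,R in(("top",t,dict(A=(205,270,215,262),B=(322,388,215,265))),("side",s,dict(A=(290,325,178,216),B=(308,348,260,308)))):
    for k,r in R.items():
        for thr in (170,185,200):
            c,a,wh,m=topface(im,n,r,.05,thr); print(n,k,thr,c.round(4),round(a,4),np.round(wh,4))
print("bar handle",ray("top",[[481,234]],.111), ray("side",[[368,402]],.111))
a=cv2.resize(s[175:235,285:330],None,fx=10,fy=10,interpolation=cv2.INTER_CUBIC)
b=cv2.resize(s[258:330,305:350],None,fx=8.33,fy=8.33,interpolation=cv2.INTER_CUBIC)
b=b[:600]
cv2.imwrite("pics/z4.png",np.hstack([a,cv2.resize(b,(375,600))]))
E
```

```text
top A 170 [0.5114 0.2894] -0.1322 [0.0698 0.1355]
top A 185 [0.5201 0.2746] -0.1288 [0.0474 0.1072]
top A 200 [0.5201 0.2729] -0.1365 [0.0451 0.1003]
top B 170 [ 0.5226 -0.0188] -0.1417 [0.0491 0.1088]
top B 185 [ 0.5224 -0.0185] -0.1448 [0.0474 0.1077]
top B 200 [ 0.5227 -0.0179] -0.1487 [0.0452 0.1045]Traceback (most recent call last):
  File "<stdin>", line 6, in <module>
  File "h.py", line 23, in topface
    c,_=cv2.findContours(m,0,2); c=max(c,key=cv2.contourArea)
                                   ~~~^^^^^^^^^^^^^^^^^^^^^^^
ValueError: max() iterable argument is empty
```

```bash
python3 - <<'E'
from h import *
t=cv2.imread("pics/top0.png");s=cv2.imread("pics/side0.png")
a=cv2.resize(s[175:235,285:330],None,fx=9,fy=9,interpolation=cv2.INTER_CUBIC)
b=cv2.resize(s[258:330,305:350],None,fx=7.5,fy=7.5,interpolation=cv2.INTER_CUBIC)
cv2.imwrite("pics/z4.png",np.hstack([a[:540],b[:540]]))
a=cv2.resize(t[220:258,208:268],None,fx=10,fy=10,interpolation=cv2.INTER_CUBIC)
b=cv2.resize(t[222:260,326:386],None,fx=10,fy=10,interpolation=cv2.INTER_CUBIC)
cv2.imwrite("pics/z5.png",np.vstack([a[:300],b[100:]]))
# deck masks
for n,im in(("top",t),("side",s)):
    h=cv2.cvtColor(im,cv2.COLOR_BGR2HSV)
    r=(400,520,170,310) if n=="top" else (250,480,340,480)
    sub=h[r[2]:r[3],r[0]:r[1]]; m=(sub[...,2]<35).astype(np.uint8)
    c,_=cv2.findContours(m,0,1)
    for q in c:
        if cv2.contourArea(q)>20: print(n,cv2.contourArea(q),np.array(cv2.minAreaRect(q)[0])+[r[0],r[2]],cv2.minAreaRect(q)[1:],cv2.boundingRect(q))
E
```

```text
top 97.0 [479.65384674 233.7692337 ] ((14.708709716796875, 8.040761947631836), 78.69007110595703) (75, 56, 11, 16)
side 48.0 [304.8396225  449.68868256] ((6.181224346160889, 22.939210891723633), 74.05460357666016) (43, 105, 24, 11)
side 30.0 [370.44662476 430.82918549] ((5.428605079650879, 18.015810012817383), 72.6459732055664) (112, 88, 18, 9)
side 419.0 [368.41177368 409.14706421] ((16.97749137878418, 29.346811294555664), 75.96376037597656) (105, 59, 28, 22)
side 76.0 [253.30000043 348.09999943] ((17.441329956054688, 5.81377649307251), 63.43495178222656) (0, 0, 10, 17)
```

View pics/z4.png

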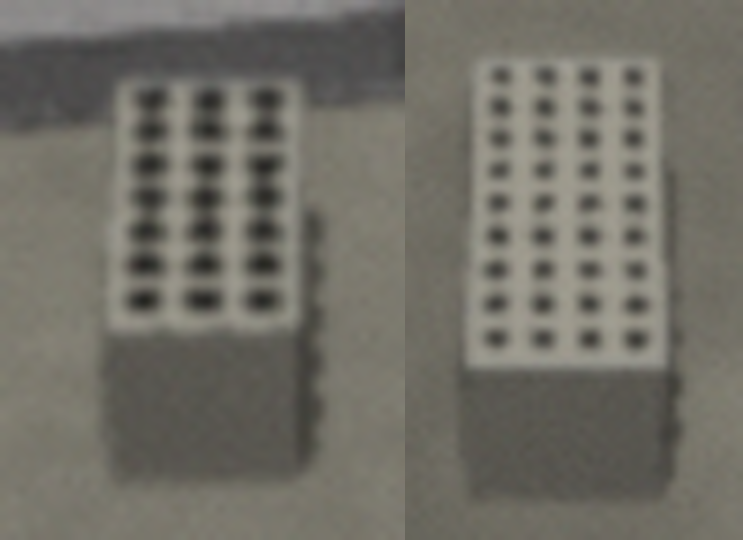

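View pics/z5.png

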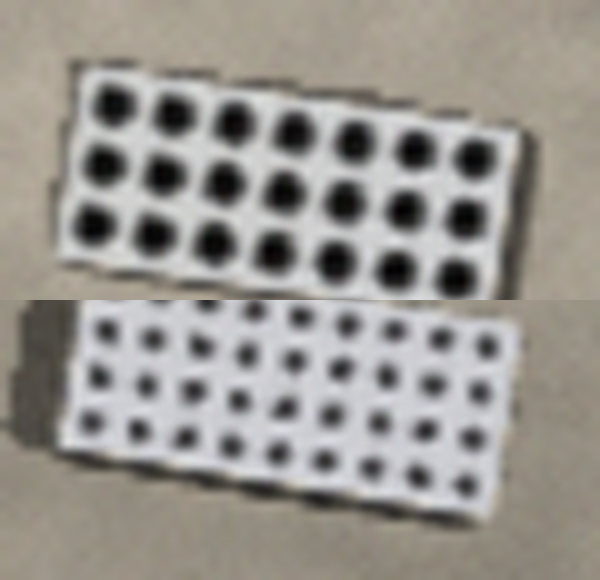

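```bash
python3 - <<'E'
from h import *
t=cv2.imread("pics/top0.png").astype(np.float32).mean(2)
c=np.array([.5226,-.0187]);a=-.1435
e=np.array([-np.sin(a),np.cos(a)]);n=np.array([np.cos(a),np.sin(a)])
for side in(-1,1):
  for z in (.04,.03,.02,.01):
    ys=np.linspace(-.055,.055,40)
    P=np.array([np.r_[c+n*side*.025+e*y,z] for y in ys]);uv=proj("top",P).astype(np.float32)
    v=cv2.remap(t,uv[:,0].reshape(1,-1),uv[:,1].reshape(1,-1),cv2.INTER_LINEAR)[0]
    print(side,z,v.astype(int))
E
```

```text
-1 0.04 [140 149 123  95  74  77 104 113  99  81  73  92 111 104  87  67  71 105
 120  99  74  65  87 119 104  83  69  81 107 107  86  72  70 102 114  97
  80  68  88  98]
-1 0.03 [141 129 100  83  68  60  85  93  80  73  69  71  95  87  74  60  57  89
  97  79  65  59  67  96  87  74  69  68  85  87  72  69  72  80  90  82
  74  72  77  92]
-1 0.02 [137 109  86  76  70  68  71  75  65  70  72  69  77  74  64  57  64  76
  79  66  60  63  69  78  74  67  73  78  73  69  65  70  80  85  69  69
  70  77  87  95]
-1 0.01 [126  90  78  72  75  78  80  60  60  74  79  81  71  65  54  56  74  86
  64  58  59  69  82  76  61  62  81  87  84  62  61  74  90  94  74  59
  68  84  99 106]
1 0.04 [150 178 181 168 160 159 164 182 176 167 146 150 174 180 162 139 144 157
 183 172 157 146 152 178 174 170 146 148 167 183 176 164 150 156 183 175
 160 154 154 121]
1 0.03 [170 194 196 186 181 178 177 194 197 183 171 169 193 200 185 167 167 181
 197 193 178 174 174 191 196 192 177 172 182 197 200 187 169 175 193 196
 185 179 176 118]
1 0.02 [190 196 186 197 199 189 180 195 204 202 191 186 199 201 196 191 189 198
 200 191 198 197 191 190 192 203 202 190 192 200 205 201 190 192 199 192
 187 203 195 117]
1 0.01 [199 183 167 195 204 194 176 196 204 195 188 199 204 202 178 178 205 207
 195 180 193 204 201 183 192 204 204 190 197 201 205 189 179 201 204 185
 168 195 202 111]
```

```bash
python3 - <<'E'
from h import *
def fit(D,W):
    D=np.array(D,float);W=np.array(W);d0=D.mean(0);w0=W.mean(0)
    U,_,V=np.linalg.svd((D-d0).T@(W-w0)); R=(U@V).T
    t=w0-R@d0; print("origin",t.round(4),"yaw",np.arctan2(R[1,0],R[0,0]).round(4),"res mm",((D@R.T+t-W)*1e3).round(1).tolist())
    return t,R
z=np.array([[47,82],[108,505],[350,42],[413,462]])
px=(z+.5)/4-.5+[400,170]
fit([[138,74],[-138,74],[138,-122],[-138,-122]],np.zeros((4,2))+ray("top",px,.012)*1000)
# depth-based: bar top band & blanks
d=np.load("pics/top0.npy");P=cloud("top",d);zz=P[...,2]
roi=np.zeros(zz.shape,bool);roi[175:305,405:515]=1
for lo,hi,nm in((.046,.058,"blank"),(.073,.086,"bar")):
    m=(roi&(zz>lo)&(zz<hi)).astype(np.uint8)
    m=cv2.erode(m,np.ones((3,3)))
    c,_=cv2.findContours(m,0,1)
    for q in c:
        if cv2.contourArea(q)>60:
            w=ray("top",q[:,0,:],.052 if nm=="blank" else .079).astype(np.float32);print(nm,cv2.minAreaRect(w))
# white frame corners
t=cv2.imread("pics/top0.png")
sub=cv2.resize(t[170:310,400:520],None,fx=6,fy=6,interpolation=cv2.INTER_CUBIC)[:, :600]
cv2.imwrite("pics/z6.png",sub[:600]);
tr=cv2.resize(t[200:300,128:204],None,fx=6,fy=6,interpolation=cv2.INTER_CUBIC);cv2.imwrite("pics/z7.png",tr)
E
```

```text
origin [ 533.2412 -259.1303] yaw 0.1476 res mm [[2322.8, -241.2], [-934.2, -864.6], [1253.6, 1642.2], [-2642.2, -536.4]]
blank ((0.4475533068180084, -0.2698999047279358), (0.04408695921301842, 0.09990861266851425), 9.061036109924316)
blank ((0.5310232639312744, -0.25666356086730957), (0.04413091018795967, 0.10013216733932495), 9.142489433288574)
bar ((0.47590911388397217, -0.32410967350006104), (0.13417430222034454, 0.020005106925964355), 8.864241600036621)
bar ((0.6110655069351196, -0.30297473073005676), (0.11941616237163544, 0.020213836804032326), 9.17055892944336)
```

View pics/z6.png

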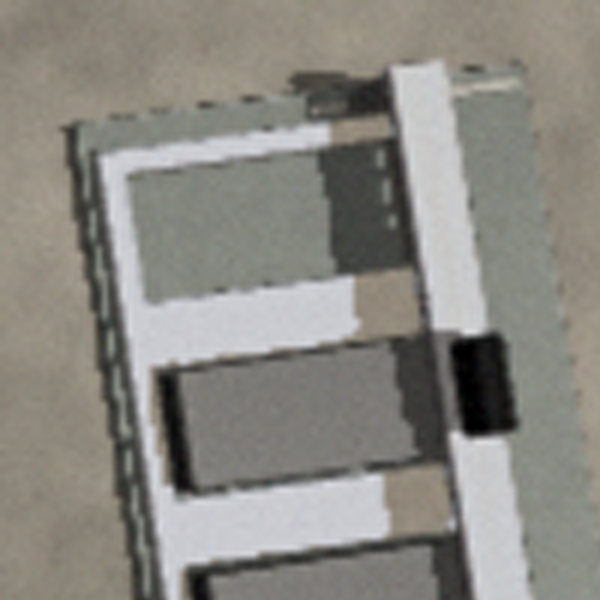

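View pics/z7.png

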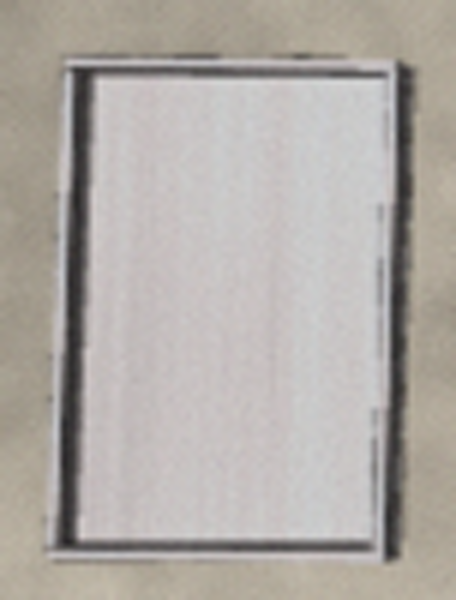

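```bash
python3 - <<'E'
from h import *
yaw=.155;ex=np.array([np.cos(yaw),np.sin(yaw)]);ey=np.array([-np.sin(yaw),np.cos(yaw)])
def dk(p,o=np.array([.532,-.2592])): d=np.atleast_2d(p)-o; return np.c_[d@ex,d@ey].round(4)
print("handle top",ray("top",[[483.0,234.4]],.111),dk(ray("top",[[483.0,234.4]],.111)))
print("handle side cam",ray("side",[[368,402]],.111),dk(ray("side",[[368,402]],.111)))
# rib corners at .024
c=np.array([[128,175],[148,302],[158,372],[178,494]])/6+[400,170]-.4
print(dk(ray("top",c,.024)),"exp 112,58;56,58;28,58;-28,58")
bar=ray("top",np.array([[388,65],[440,62],[505,330],[452,330]])/6+[400,170]-.4,.079);print("bar",dk(bar))
# tray outer corners (rim z=.032)
tr=ray("top",np.array([[66,60],[398,60],[385,560],[50,560]])/6+[128,200]-.4,.032);print("tray",tr.round(4),tr.mean(0))
E
python3 - <<'E'
import cv2
s=cv2.imread("pics/side0.png")
cv2.imwrite("pics/z8.png",cv2.resize(s[345:480,250:475],None,fx=3.5,fy=3.5,interpolation=cv2.INTER_CUBIC))
E
```

```text
handle top [[ 0.53783841 -0.31725116]] [[-0.0032 -0.0583]]
handle side cam [[ 0.53871327 -0.31263717]] [[-0.0016 -0.0538]]
[[ 0.1107  0.0551]
 [ 0.056   0.0549]
 [ 0.026   0.0552]
 [-0.0261  0.0547]] exp 112,58;56,58;28,58;-28,58
bar [[ 0.1347 -0.0446]
 [ 0.1331 -0.0659]
 [ 0.0211 -0.0747]
 [ 0.024  -0.0533]]
tray [[0.5904 0.5244]
 [0.5931 0.3859]
 [0.3848 0.3836]
 [0.3824 0.5218]] [0.48767024 0.45392428]
```

View pics/z8.png

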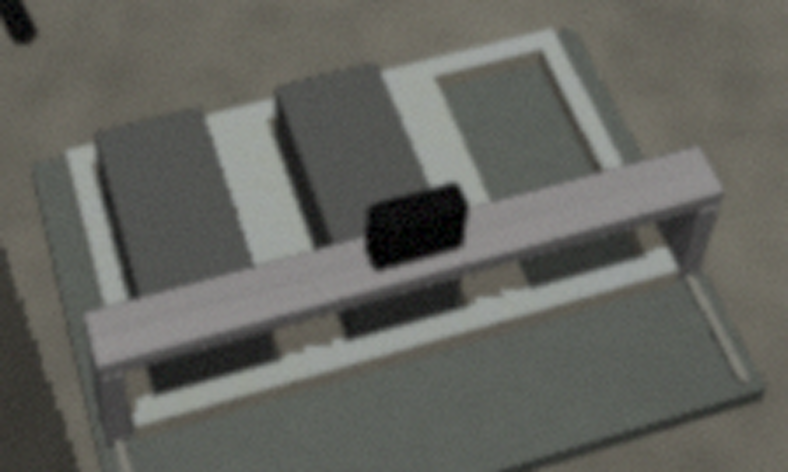

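```bash
cat >> h.py <<'E'
DY=.155; DO=np.array([.5324,-.2622])
def dw(x,y): return DO+np.array([np.cos(DY)*x-np.sin(DY)*y,np.sin(DY)*x+np.cos(DY)*y])
def quat(phi): return [np.cos(phi/2),np.sin(phi/2),0.,0.]
def T(): return round(env.get_obs()["time"],1)
def F(): return env.get_obs()["ft_force"]
def snap(tag):
    out={}
    for n in("top","side"):
        im,d=vision.get_image(n);cv2.imwrite(f"pics/{n}{tag}.png",im);np.save(f"pics/{n}{tag}.npy",d);out[n]=im
    return out
E
python3 - <<'E'
from h import *
q=quat(DY)
h=dw(0,-.0555)
eoat.gripper_to(.05);print(T())
env.move_to([*h,.19],q);print(T())
env.move_l([*h,.101],q,speed=.15);print(T(),F().round(1))
eoat.gripper_to(0.0);o=env.get_obs();print(T(),o["grip_width"],o["position"].round(4),F().round(1))
f0=F()
for y in np.arange(-.0605,-.1,-.005):
    p=dw(0,y);env.move_l([*p,.101],q,speed=.1)
    f=F()-f0;print(round(y,4),f.round(1),T())
    if np.linalg.norm(f)>15:break
snap("1")
E
```

```text
0.5
2.0
2.8 [ 0.7  0.  -0.2]
3.2 0.012867333985457266 [ 0.5414 -0.3173  0.1021] [-2.3  0.4  7.8]
-0.0605 [ 0.1 -2.6 -1.1] 3.4
-0.0655 [ 1.3 -2.5 -1.5] 3.7
-0.0705 [ 1.1 -2.8 -0.6] 3.9
-0.0755 [ 1.3 -2.8 -2.7] 4.2
-0.0805 [-0.3 -2.5 -0.4] 4.4
-0.0855 [ 0.7 -3.  -0.9] 4.7
-0.0905 [ 1.  14.4  6.5] 4.9
```

```bash
python3 - <<'E'
from h import *
p=dw(0,-.0902);env.move_l([*p,.101],quat(DY))
print((F()).round(1))
eoat.gripper_to(.04);env.move_l([*p,.2],quat(DY),speed=.3)
env.move_to([.45,.1,.3],quat(1.57));
o=snap("2");print(T())
cv2.imwrite("pics/z9.png",cv2.resize(o["top"][165:315,400:520],None,fx=4,fy=4,interpolation=cv2.INTER_CUBIC))
E
```

```text
[-2.1 12.  12.8]
8.0
```

View pics/top2.png

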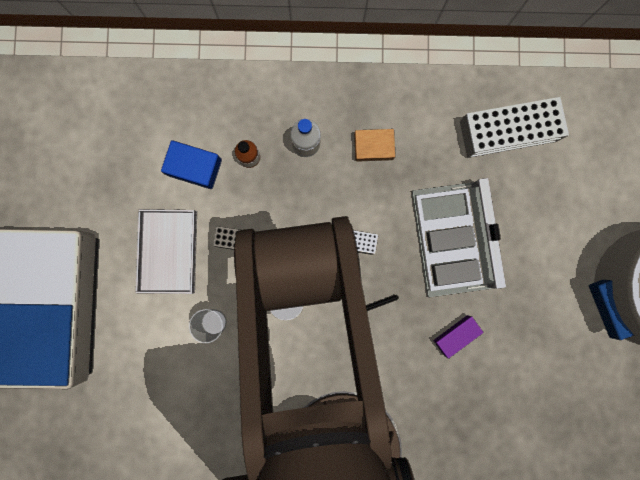

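View pics/side2.png

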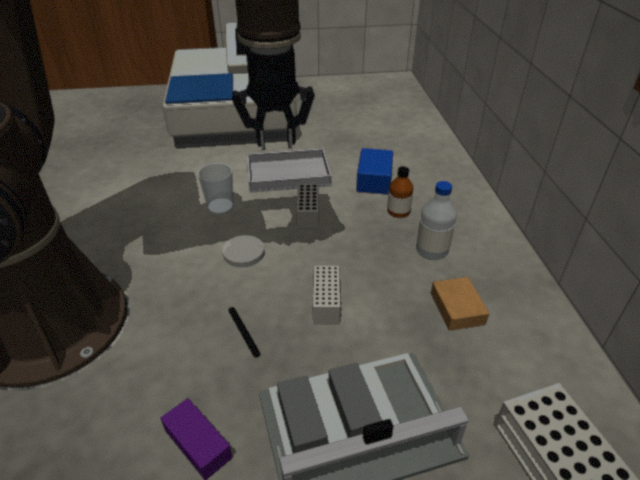

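View pics/z9.png

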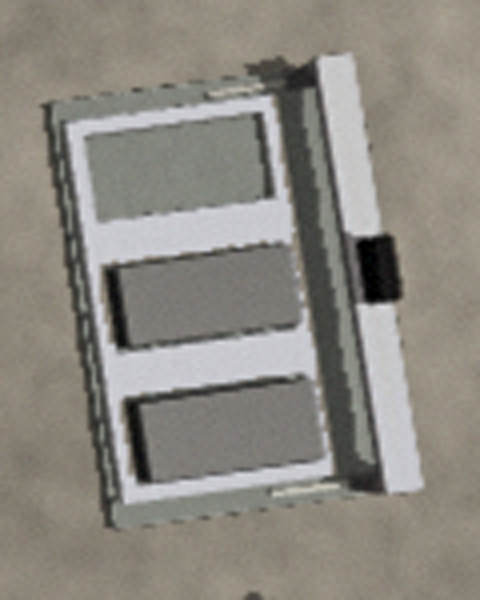

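```bash
python3 - <<'E'
from h import *
im=cv2.imread("pics/top2.png");g=cv2.cvtColor(im,cv2.COLOR_BGR2GRAY)
S=4;r=(400,520,165,315);z=cv2.resize(g[r[2]:r[3],r[0]:r[1]],None,fx=S,fy=S,interpolation=cv2.INTER_LINEAR)
m=(z>185).astype(np.uint8)
m=cv2.morphologyEx(m,cv2.MORPH_OPEN,np.ones((5,5),np.uint8))
c,h=cv2.findContours(m,cv2.RETR_CCOMP,2)
for i,q in enumerate(c):
    a=cv2.contourArea(q)
    if a>800:
        px=(q[:,0,:]+.5)/S-.5+[r[0],r[2]]
        w=ray("top",px,.024).astype(np.float32);R=cv2.minAreaRect(w)
        print("hole" if h[0][i][3]>=0 else "outer",a,np.round(R[0],4),np.round(R[1],4),round(R[2],2))
for cx,cy in((450,239),(457,273)):
    m=np.abs(z.astype(int)-int(np.median(g[cy-5:cy+5,cx-8:cx+8])))<28
    m=cv2.morphologyEx(m.astype(np.uint8),cv2.MORPH_OPEN,np.ones((9,9),np.uint8))
    n,l=cv2.connectedComponents(m); L=l[(cy-r[2])*S,(cx-r[0])*S]
    q=np.argwhere(l==L)[:,::-1]; w=ray("top",(q+.5)/S-.5+[r[0],r[2]],.052).astype(np.float32)
    R=cv2.minAreaRect(w);print("blank",np.round(R[0],4),np.round(R[1],4),round(R[2],2))
for x in(-.084,0,.084):print(dw(x,0))
E
```

```text
outer 5799.5 [ 0.4709 -0.3811] [0.1183 0.0217] 8.81
outer 11196.5 [ 0.4733 -0.2691] [0.1253 0.1328] 8.61
outer 28785.0 [ 0.5964 -0.25  ] [0.1119 0.1329] 8.93
hole 17439.0 [ 0.6149 -0.2481] [0.0617 0.1214] 8.85
outer 5452.5 [ 0.6309 -0.3562] [0.1158 0.0216] 8.87
blank [ 0.5307 -0.2632] [0.0533 0.1149] 9.54
blank [ 0.4468 -0.2738] [0.051  0.1088] 9.45
[ 0.44940703 -0.27516793]
[ 0.5324 -0.2622]
[ 0.61539297 -0.24923207]
```

```bash
sed -i 's/^DY=.*/DY=.1545; DO=np.array([.5320,-.2616])/' h.py; cat >> h.py <<'E'
TR=np.array([.4877,.4539]);TY=.015
def pick(xy,phi,z,up=.17,op=.064):
    q=quat(phi)
    eoat.gripper_to(op)
    env.move_to([*xy,up],q); env.move_l([*xy,z],q,speed=.15)
    eoat.gripper_to(.03); o=env.get_obs();print("grip",T(),o["grip_width"].round(4),o["position"].round(4),F().round(1))
    env.move_l([*xy,up],q,speed=.2); print("lift",env.get_obs()["grip_width"].round(4),F().round(1))
def blank_to_tray(xy,tx):
    z=.045;pick(xy,DY+np.pi/2,z)
    p=TR+tx*np.array([np.cos(TY),np.sin(TY)]);q=quat(TY+np.pi/2)
    env.move_to([*p,.17],q);print("over",env.get_obs()["grip_width"].round(4),F().round(1))
    env.move_l([*p,.06],q,speed=.2);env.move_l([*p,z-.007+.001],q,speed=.05)
    print(T(),env.get_obs()["grip_width"].round(4),F().round(1))
    eoat.gripper_to(.064);env.move_l([*p,.17],q,speed=.25)
E
python3 - <<'E'
from h import *
blank_to_tray([.5307,-.2632],.045)
snap("3");print(T())
E
```

```text
Traceback (most recent call last):
  File "h.py", line 49, in blank_to_tray
    z=.045;pick(xy,DY+np.pi/2,z)
           ~~~~^^^^^^^^^^^^^^^^^
  File "h.py", line 46, in pick
    eoat.gripper_to(.03); o=env.get_obs();print("grip",T(),o["grip_width"].round(4),o["position"].round(4),F().round(1))
                                                           ^^^^^^^^^^^^^^^^^^^^^
AttributeError: 'float' object has no attribute 'round'
```

```bash
python3 - <<'E'
import cv2,numpy as np
a=cv2.imread("pics/top3.png");b=cv2.imread("pics/side3.png")
cv2.imwrite("pics/z10.png",np.hstack([cv2.resize(a,(400,300)),cv2.resize(b,(400,300))]))
E
```

```text
[ WARN:0@0.018] global loadsave.cpp:275 findDecoder imread_('pics/top3.png'): can't open/read file: check file path/integrity
[ WARN:0@0.018] global loadsave.cpp:275 findDecoder imread_('pics/side3.png'): can't open/read file: check file path/integrity
Traceback (most recent call last):
cv2.error: OpenCV(4.12.0) /io/opencv/modules/imgproc/src/resize.cpp:4208: error: (-215:Assertion failed) !ssize.empty() in function 'resize'
```

```bash
sed -i 's/o\["grip_width"\].round(4)/round(o["grip_width"],4)/; s/env.get_obs()\["grip_width"\].round(4)/round(env.get_obs()["grip_width"],4)/g' h.py; sed -i 's/^def blank_to_tray(xy,tx):/def blank_to_tray(xy,tx,have=False):/; s/z=.045;pick/z=.045\n    if have: env.move_l([*xy,.17],quat(DY+np.pi\/2),speed=.2)\n    else: pick/' h.py
python3 - <<'E'
from h import *
print(env.get_obs()["grip_width"],env.get_obs()["position"])
blank_to_tray([.5307,-.2632],.045,True)
snap("3");print(T())
a=cv2.imread("pics/top3.png");b=cv2.imread("pics/side3.png")
cv2.imwrite("pics/z10.png",np.hstack([cv2.resize(a,(400,300)),cv2.resize(b,(400,300))]))
E
```

```text
0.04872944304978477 [ 0.53140255 -0.26354978  0.04635197]
over 0.0486 [-0.4  0.9 -1.3]
15.6 0.0488 [-3.  -2.  10.1]
16.7
```

View pics/z10.png

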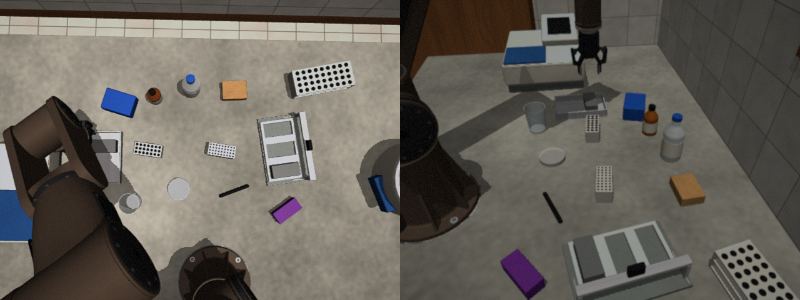

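```bash
python3 - <<'E'
from h import *
blank_to_tray([.4468,-.2738],-.045)
env.move_to([.50,-.25,.25],quat(1.57))
o=snap("4");print(T())
a=o["top"];b=o["side"]
cv2.imwrite("pics/z11.png",np.hstack([cv2.resize(a[190:310,100:260],(400,300),interpolation=cv2.INTER_CUBIC),cv2.resize(b,(400,300))]))
E
```

```text
grip 20.8 0.0492 [ 0.4474 -0.2742  0.0462] [-1.   0.9  7.8]
lift 0.0488 [ 0.3  0.2 -1.4]
over 0.0491 [-0.3  0.2 -1.4]
25.4 0.0489 [-2.4 -2.1  8.9]
29.0
```

View pics/z11.png

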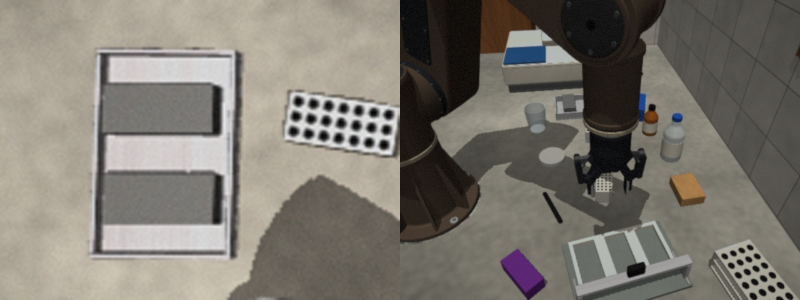

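```bash
cat >> h.py <<'E'
def roll(c,a,sgn=1,s=.044,tmax=62,op=.022,away=(.47,.30,.25)):
    """push rack at c (yaw a) over its edge towards sgn*n"""
    n=sgn*np.array([np.cos(a),np.sin(a)]); phi=a
    q=quat(phi); q2=quat(phi+np.pi)
    def tcp(u,h): return [*(np.asarray(c)+n*(u-.011)),h+.016]
    eoat.gripper_to(op)
    p0=tcp(-.04,.12)
    js=[env.inverse_kinematics(p0,k) for k in(q,q2)]
    js=[(abs(j[5]),i) for i,j in enumerate(js) if j is not None]; q=(q,q2)[min(js)[1]]
    env.move_to(p0,q)
    env.move_l(tcp(-.036,.044),q,speed=.15); f0=F()
    env.move_l(tcp(-.027,.044),q,speed=.08)
    mx=0
    for th in np.radians(np.arange(0,tmax+1,6)):
        env.move_l(tcp(-.025+.05*(1-np.cos(th))+s*np.sin(th),.05*np.sin(th)+s*np.cos(th)),q,speed=.08)
        mx=max(mx,np.linalg.norm(F()-f0))
    print("rolled",T(),"maxF",round(mx,1))
    p=env.get_obs()["position"]; env.move_l([*p[:2],.15],q,speed=.3)
    if away is not None: env.move_to(list(away),quat(1.57)); 
E
python3 - <<'E'
from h import *
im,_=vision.get_image("top")
for k,r in dict(A=(205,270,215,262),B=(322,388,215,265)).items():
    c,a,wh,m=topface(im,"top",r,.05); print(k,c.round(4),round(a,4),np.round(wh,4))
roll([.5226,-.0187],-.1435,1)
o=snap("5");print(T())
a=o["top"];b=o["side"]
cv2.imwrite("pics/z12.png",np.hstack([cv2.resize(a[190:310,180:400],(550,300),interpolation=cv2.INTER_CUBIC),cv2.resize(b[200:380,220:370],(250,300))]))
E
```

```text
A [0.52   0.2746] -0.131 [0.0487 0.1078]
B [ 0.5187 -0.041 ] -0.154 [0.0473 0.0631]
rolled 34.2 maxF 3.6
36.6
```

View pics/z12.png

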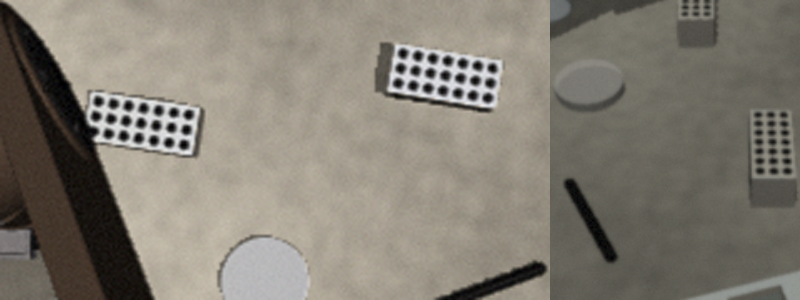

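```bash
python3 - <<'E'
from h import *
im=cv2.imread("pics/top5.png")
c,a,wh,m=topface(im,"top",(325,395,195,245),.05); print("B",c.round(4),round(a,4),np.round(wh,4))
roll(c,a,-1,away=(.50,.33,.25))
o=snap("6");print(T())
im=o["top"]
c,a,wh,m=topface(im,"top",(310,395,195,275),.05); print("B",c.round(4),round(a,4),np.round(wh,4))
cv2.imwrite("pics/z13.png",np.hstack([cv2.resize(im[190:310,180:400],(550,300),interpolation=cv2.INTER_CUBIC),cv2.resize(o["side"][200:380,220:370],(250,300))]))
E
```

```text
B [ 0.5729 -0.0261] -0.147 [0.0486 0.1088]
rolled 42.3 maxF 2.5
44.6
B [ 0.521  -0.0183] -0.1448 [0.0485 0.1084]
```

View pics/z13.png

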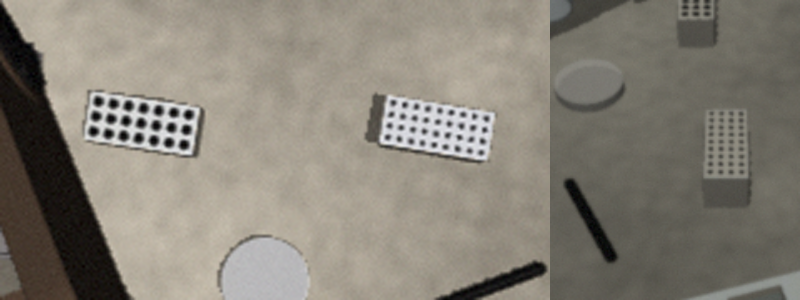

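```bash
python3 - <<'E'
from h import *
im=cv2.imread("pics/top6.png")
c,a,wh,m=topface(im,"top",(310,395,205,275),.05)
roll(c,a,-1,s=.045,away=(.50,.33,.25))
o=snap("7");print(T())
im=o["top"]
c,a,wh,m=topface(im,"top",(310,390,220,290),.05,k=13); print("B",c.round(4),round(a,4),np.round(wh,4))
cv2.imwrite("pics/z14.png",np.hstack([cv2.resize(im[190:310,180:400],(550,300),interpolation=cv2.INTER_CUBIC),cv2.resize(o["side"][200:380,220:370],(250,300))]))
E
```

```text
rolled 50.4 maxF 1.7
52.7
B [ 0.4713 -0.011 ] -0.1469 [0.0483 0.1082]
```

View pics/z14.png

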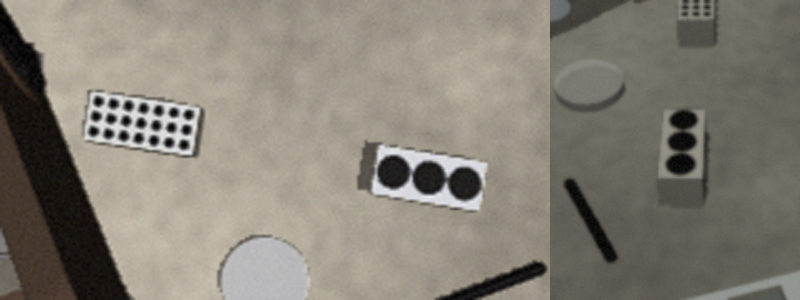

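```bash
python3 - <<'E'
from h import *
im=cv2.imread("pics/top7.png")
c,a,wh,m=topface(im,"top",(205,270,210,262),.05); print("A",c.round(4),round(a,4),np.round(wh,4))
roll(c,a,-1,away=(.50,-.28,.25))
o=snap("8");print(T())
im=o["top"]
c,a,wh,m=topface(im,"top",(205,270,225,292),.05,k=9); print("A",c.round(4),round(a,4),np.round(wh,4))
cv2.imwrite("pics/z15.png",np.hstack([cv2.resize(im[190:340,180:400],(550,375),interpolation=cv2.INTER_CUBIC),cv2.resize(o["side"][155:380,220:370],(250,375))]))
E
```

```text
A [0.52   0.2746] -0.1313 [0.0487 0.1078]
rolled 58.0 maxF 2.6
60.5
A [0.4749 0.2804] -0.1665 [0.0608 0.1077]
```

View pics/z15.png

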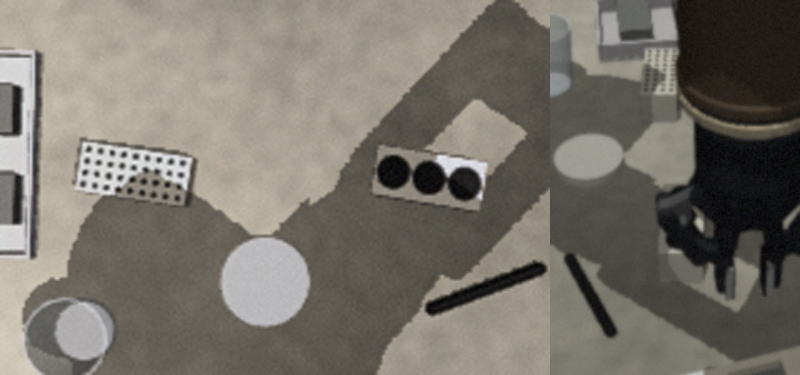

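```bash
python3 - <<'E'
from h import *
px=np.array([[82,139],[195,155],[187,206],[75,190]])/2.5+[180,190]-.3
w=ray("top",px,.05);c=w.mean(0);e=(w[0]+w[3]-w[1]-w[2]);a=np.arctan2(-e[0],e[1]);print(w.round(3),c,a)
env.move_to([.50,.0,.25],quat(1.57))
im,_=vision.get_image("top");cv2.imwrite("pics/top9.png",im)
c2,a2,wh,m=topface(im,"top",(200,270,225,292),.05,k=9); print("A",c2.round(4),round(a2,4),np.round(wh,4))
cv2.imwrite("pics/z16.png",cv2.resize(im[190:340,180:400],(550,375),interpolation=cv2.INTER_CUBIC))
E
```

```text
[[0.503 0.333]
 [0.489 0.221]
 [0.439 0.227]
 [0.453 0.338]] [0.47120618 0.27962993] -0.12304748359319503
A [0.4568 0.3008] 1.3817 [0.0748 0.0822]
```

View pics/z16.png

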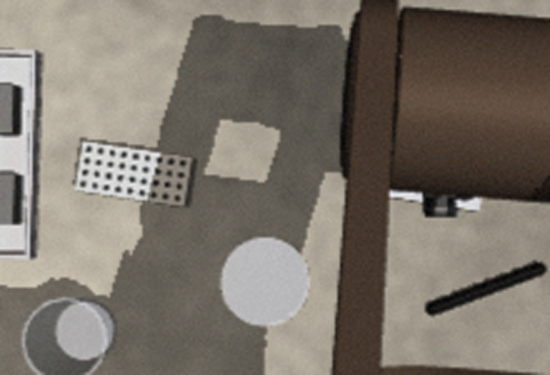

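```bash
python3 - <<'E'
from h import *
roll([.4708,.2802],-.13,-1,s=.045,away=(.42,-.50,.3))
o=snap("10");print(T())
im=o["top"]
c,a,wh,m=topface(im,"top",(205,270,250,310),.05,k=13); print("A",c.round(4),round(a,4),np.round(wh,4))
c,a,wh,m=topface(im,"top",(310,390,220,290),.05,k=13); print("B",c.round(4),round(a,4),np.round(wh,4))
cv2.imwrite("pics/z17.png",np.hstack([cv2.resize(im[190:340,180:400],(550,375),interpolation=cv2.INTER_CUBIC),cv2.resize(o["side"][155:380,220:370],(250,375))]))
E
```

```text
rolled 66.7 maxF 3.5
70.0
A [0.4076 0.288 ] 0.5956 [0.0808 0.1394]
B [ 0.4713 -0.0109] -0.1427 [0.0486 0.1082]
```

View pics/z17.png

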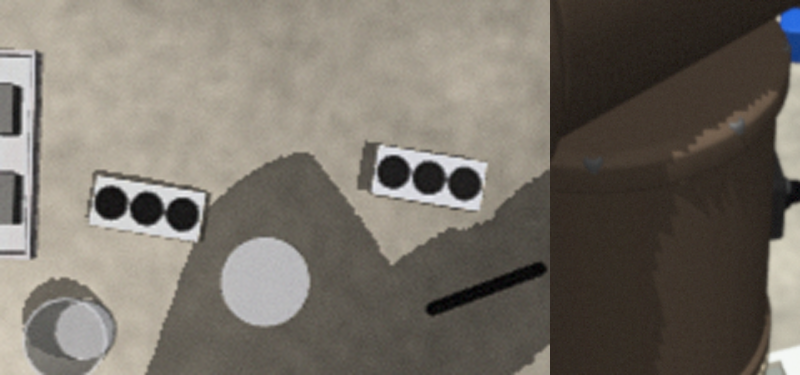

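View pics/top10.png

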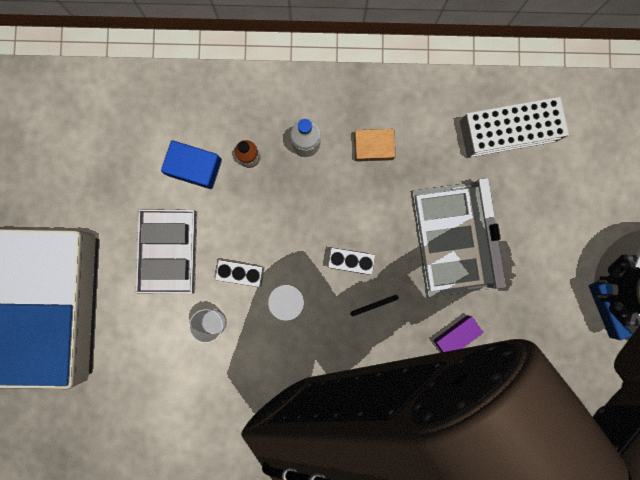

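```bash
cat >> h.py <<'E'
def seat(c,a,px):
    pick(c,a+np.pi/2,.034,up=.16)
    p=dw(px,0);q=quat(DY+np.pi/2)
    env.move_to([*p,.16],q);print("over",round(env.get_obs()["grip_width"],4));f0=F()
    env.move_l([*p,.064],q,speed=.15)
    for z in(.060,.057,.054,.051,.0485,.0472,.0465):
        env.move_l([*p,z],q,speed=.04); f=F()-f0; print(z,f.round(1),round(env.get_obs()["position"][2],4))
        if f[2]>8: break
    return p,q,z
E
python3 - <<'E'
from h import *
im=cv2.imread("pics/top10.png")
c,a,wh,m=topface(im,"top",(208,267,253,291),.05,k=13); print("A",c.round(4),round(a,4),np.round(wh,4))
p,q,z=seat([.4713,-.0110],-.145,-.084)
print(env.get_obs()["grip_width"],T())
E
```

```text
A [0.4153 0.278 ] 0.0174 [0.0434 0.1266]
grip 73.6 0.0492 [ 0.4719 -0.0111  0.035 ] [-0.8 -0.7  8.6]
lift 0.0493 [ 0.3  0.  -2.7]
over 0.0491
0.06 [ 1.1 -0.5  0.8] 0.0604
0.057 [ 1.4 -1.2  1.3] 0.057
0.054 [ 0.4 -0.4  0.3] 0.0538
0.051 [0.8 0.6 0.7] 0.0508
0.0485 [0.8 0.  0.7] 0.0484
0.0472 [ 0.8 -0.9  0.7] 0.0472
0.0465 [-1.6  0.9 13. ] 0.047
0.04890711523039353 78.0
```

```bash
python3 - <<'E'
from h import *
p=env.get_obs()["position"]
eoat.gripper_to(.062);env.move_l([*p[:2],.17],None,speed=.25)
env.move_to([.42,-.5,.3],quat(1.0))
o=snap("11");print(T());im=o["top"]
cv2.imwrite("pics/z18.png",np.hstack([cv2.resize(im[170:310,400:520],(400,467),interpolation=cv2.INTER_CUBIC),cv2.resize(im[240:310,190:270],(400,350),interpolation=cv2.INTER_CUBIC)[:467] if 0 else cv2.copyMakeBorder(cv2.resize(im[240:310,190:270],(400,350),interpolation=cv2.INTER_CUBIC),0,117,0,0,0)]))
c,a,wh,m=topface(im,"top",(425,495,245,305),.062,k=13); print("B",c.round(4),round(a,4),np.round(wh,4),dw(-.084,0))
E
```

```text
80.0
B [ 0.4439 -0.2462] 0.5067 [0.0855 0.1289] [ 0.44900056 -0.27452643]
```

View pics/z18.png

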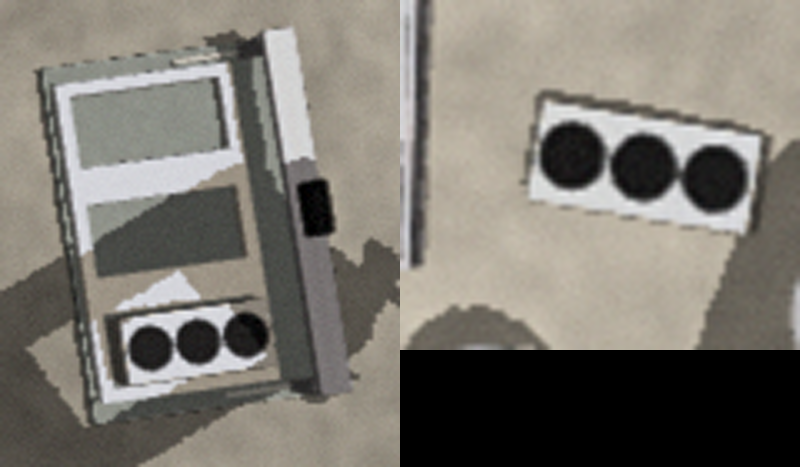

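```bash
python3 - <<'E'
from h import *
im=cv2.imread("pics/top11.png")
g=cv2.cvtColor(im,cv2.COLOR_BGR2GRAY)[245:300,205:268]
z=cv2.resize(g,None,fx=4,fy=4,interpolation=cv2.INTER_LINEAR)
cs,_=cv2.findContours((z<80).astype(np.uint8),0,2);H=[]
for q in cs:
    if 600<cv2.contourArea(q)<4000:
        M=cv2.moments(q);H.append([M["m10"]/M["m00"],M["m01"]/M["m00"],cv2.contourArea(q)])
H=np.array(H);print(H.round(1))
w=ray("top",(H[:,:2]+.5)/4-.5+[205,245],.05);print(w.round(4))
px=np.array([[143,98],[362,135],[350,234],[130,198]])/5+[190,240]-.4
w2=ray("top",px,.05);e=w2[0]+w2[3]-w2[1]-w2[2];print(w2.mean(0),np.arctan2(-e[0],e[1]))
E
```

```text
[[ 162.7  118.1 3941.5]
 [  77.2  104.2 1968. ]]
[[0.4338 0.2497]
 [0.4413 0.3025]]
[0.4366896 0.2656856] -0.14645237451952606
```

```bash
python3 - <<'E'
from h import *
p,q,z=seat([.4365,.2662],-.144,.084)
print(env.get_obs()["grip_width"],T())
E
```

```text
grip 84.3 0.0491 [0.437  0.2665 0.0351] [-1.5 -1.1  7.8]
lift 0.0492 [-0.1 -1.3 -3.2]
over 0.0497
0.06 [-0.3 -0.7  0.6] 0.0605
0.057 [ 0.3 -1.   0.4] 0.0569
0.054 [-0.4 -0.5  0.5] 0.0537
0.051 [-0.2 -0.3  0.8] 0.0507
0.0485 [ 0.2 -0.8  0.3] 0.0483
0.0472 [0.9 0.1 0.6] 0.0472
0.0465 [-1.9 -0.1 11.3] 0.0471
0.04936042092409626 89.5
```

```bash
python3 - <<'E'
from h import *
p=env.get_obs()["position"]
eoat.gripper_to(.062);env.move_l([*p[:2],.17],None,speed=.25)
env.move_to([.50,.25,.3],quat(1.57))
o=snap("12");print(T());im=o["top"]
cv2.imwrite("pics/z19.png",np.hstack([cv2.resize(im[170:310,400:520],(400,467),interpolation=cv2.INTER_CUBIC),cv2.resize(o["side"][340:480,250:470],(400,467))]))
d=np.load("pics/top12.npy");P=cloud("top",d)
for x in(-.084,.084):
    for yy in(-.04,.018,.053,-.018):
        for xx in (-.021,.021):
            w=dw(x+xx,yy);u=proj("top",[*w,.062])[0].round().astype(int);print(x,xx,yy,P[u[1],u[0],2].round(4),end="; ")
    print()
for x in (-.084,.084):
    u=proj("top",[*dw(x,0),.062])[0].astype(int)
    c,a,wh,m=topface(im,"top",(u[0]-30,u[0]+30,u[1]-13,u[1]+15),.062,k=13);print(c,a,wh,dw(x,0))
E
```

```text
92.5
-0.084 -0.021 -0.04 0.0641; -0.084 0.021 -0.04 0.0596; -0.084 -0.021 0.018 0.0631; -0.084 0.021 0.018 0.0638; -0.084 -0.021 0.053 0.0575; -0.084 0.021 0.053 0.0619; -0.084 -0.021 -0.018 0.0656; -0.084 0.021 -0.018 0.0637; 
0.084 -0.021 -0.04 0.0622; 0.084 0.021 -0.04 0.0647; 0.084 -0.021 0.018 0.0673; 0.084 0.021 0.018 0.0641; 0.084 -0.021 0.053 0.0665; 0.084 0.021 0.053 0.0618; 0.084 -0.021 -0.018 0.064; 0.084 0.021 -0.018 0.0626; 
[ 0.44952458 -0.26627529] 0.01754247 [0.06775686889886856, 0.1350158452987671] [ 0.44900056 -0.27452643]
[ 0.61428189 -0.24526858] 0.018962806 [0.06909162551164627, 0.14813721179962158] [ 0.61499944 -0.24867357]
```

View pics/z19.png

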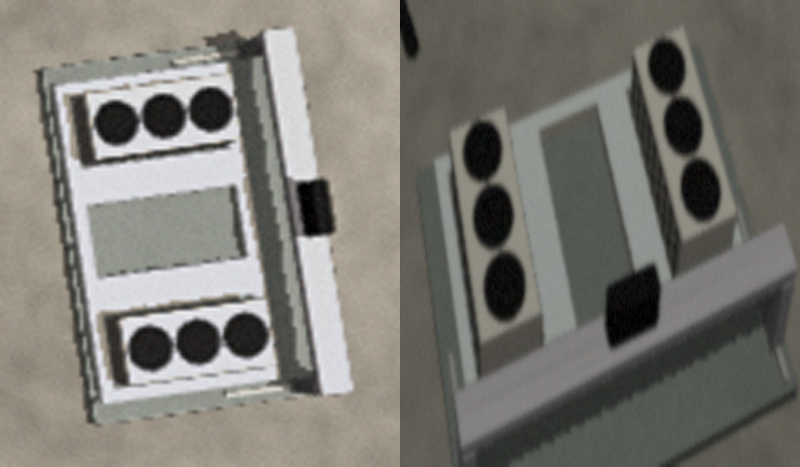

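```bash
python3 - <<'E'
from h import *
q=quat(DY); h=dw(0,-.0905)
eoat.gripper_to(.05)
env.move_to([*h,.19],q);env.move_l([*h,.102],q,speed=.15)
eoat.gripper_to(0.0);o=env.get_obs();print(T(),o["grip_width"],o["position"].round(4),F().round(1));f0=F()
for y in list(np.arange(-.085,-.06,-0.0+.005))+[-.0575,-.056,-.055,-.054,-.053,-.052]:
    p=dw(0,y);env.move_l([*p,.102],q,speed=.08)
    f=F()-f0;print(round(y,4),f.round(1))
    if f[1]<-9:break
pp=env.get_obs()["position"];print(pp,T())
eoat.gripper_to(.04);env.move_l([*pp[:2],.2],q,speed=.3)
env.move_to([.50,.25,.3],quat(1.57))
o=snap("13");print(T());im=o["top"]
cv2.imwrite("pics/z20.png",np.hstack([cv2.resize(im[170:310,400:520],(400,467),interpolation=cv2.INTER_CUBIC),cv2.resize(o["side"][340:480,250:470],(400,467))]))
E
```

```text
96.1 0.013053413573352395 [ 0.5461 -0.3501  0.1032] [-0.7 10.7 13.4]
-0.085 [-0.5 -8.8 -6.2]
-0.08 [-0.2 -9.4 -4.7]
[ 0.54472901 -0.34069952  0.10319523] 96.6
99.7
```

View pics/z20.png

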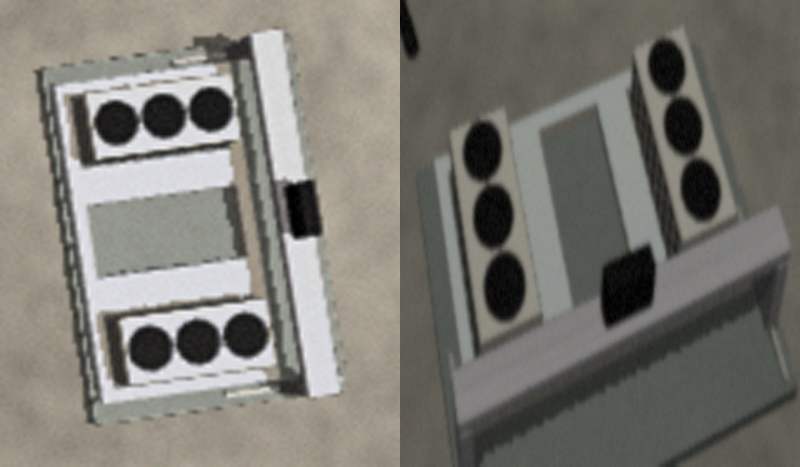

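View pics/top13.png

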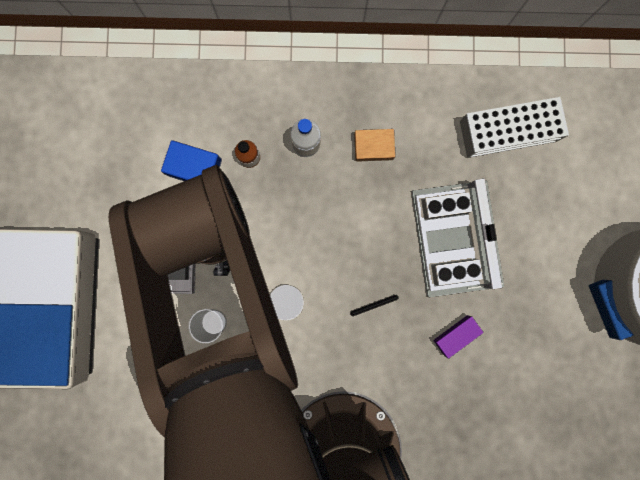

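```bash
python3 - <<'E'
from h import *
q=quat(DY); h=dw(0,-.080)
eoat.gripper_to(.05)
env.move_to([*h,.19],q);env.move_l([*h,.102],q,speed=.15);fz=F()
eoat.gripper_to(0.0);o=env.get_obs();print(T(),o["grip_width"],o["position"].round(4),F().round(1))
for y in [-.075,-.07,-.065,-.061,-.0585,-.057,-.056,-.055,-.054,-.053,-.052,-.051]:
    p=dw(0,y);env.move_l([*p,.102],q,speed=.08)
    f=F()-fz;print(round(y,4),f.round(1),env.get_obs()["position"].round(4))
    if f[1]<-11 :break
pp=env.get_obs()["position"];print(T())
eoat.gripper_to(.04);env.move_l([*pp[:2],.2],q,speed=.3)
env.move_to([.50,.25,.3],quat(1.57))
o=snap("14");print(T());im=o["top"]
cv2.imwrite("pics/z21.png",np.hstack([cv2.resize(im[170:310,400:520],(400,467),interpolation=cv2.INTER_CUBIC),cv2.resize(o["side"][340:480,250:470],(400,467))]))
E
```

```text
103.3 0.012781347368083899 [ 0.5447 -0.341   0.1031] [-1.1  0.6  6.8]
-0.075 [-0.8  1.8  9.4] [ 0.544  -0.3357  0.1031]
-0.07 [-1.5  2.6  9.1] [ 0.5431 -0.3307  0.1031]
-0.065 [-1.5  1.2  9.8] [ 0.5424 -0.3258  0.1031]
-0.061 [-1.2  1.1  8.5] [ 0.5418 -0.3219  0.1031]
-0.0585 [-0.7  1.1  9.2] [ 0.5414 -0.3195  0.1031]
-0.057 [-1.2 -0.4  8.1] [ 0.5412 -0.3182  0.1031]
-0.056 [-1.6 -0.5  8.2] [ 0.5411 -0.3173  0.1031]
-0.055 [-1.2 -0.8  8. ] [ 0.5409 -0.3164  0.1031]
-0.054 [-2.1 -0.9  7. ] [ 0.5408 -0.3154  0.1031]
-0.053 [-2.4 -9.1  6.1] [ 0.5408 -0.3153  0.1031]
-0.052 [ -2.1 -15.6   2.3] [ 0.5408 -0.3151  0.1031]
106.0
109.0
```

View pics/z21.png

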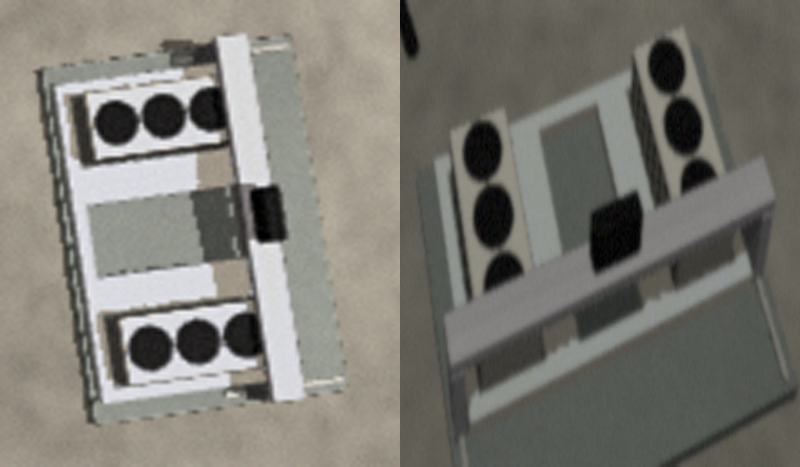

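```bash
python3 - <<'E'
from h import *
env.move_to([.45,-.05,.3],quat(1.57))
o=snap("15");print(T())
E
```

```text
110.3
```

View pics/top15.png

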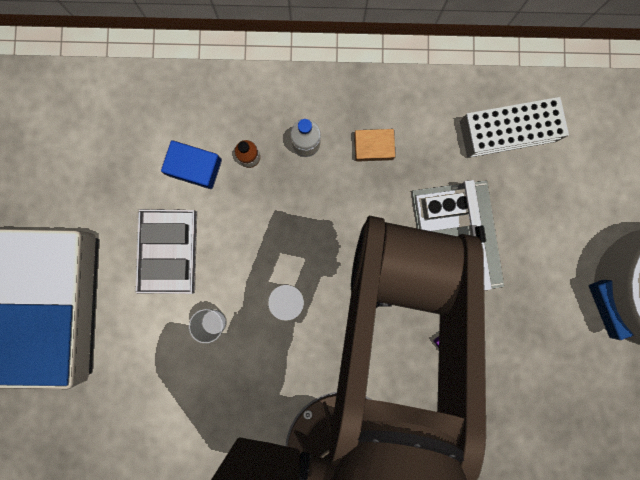

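The picture shows both grey blocks lying in the tray at (163,233) and (163,269). The bystanders look unmoved and the bar is shut at (475,235). Handing in.

```bash
python3 - <<'E'
from h import *
order.hand_in(); print(T())
E
```

```text
the job is handed in; nothing more can be done
the job is handed in; nothing more can be done
```

I handed the job in at about 110 s of the 210 s allowed. Two racks and two blanking blocks were present.

**What I did**
- I slid the bar open until it met its stop.
- I laid both blanks flat, side by side, in the tray.
- I rolled each rack one face at a time on the bench by pushing near its top. The right-hand rack took three rolls: I could not tell which side its wide holes were on, so my first roll went the wrong way.
- The left-hand rack, rack_a, had been knocked aside after its last roll, so I found it again before picking it up.
- I seated the right-hand rack in pocket 0 and rack_a in pocket 2, leaving pocket 1 empty.
- I slid the bar shut until it met its stop.

**What the last checks showed**
- **Racks:** both have the wide-hole face up. They met the pocket floor at the height I expected, and the depth readings on their tops averaged about 63 mm, against 62 mm nominal, with a few millimetres of scatter.
- **Bar:** it moved about 35 mm between stops and now lies over both rack ends. My first try at shutting it stopped early on a biased force reading, so I repeated it.
- **Tray and bench:** both blanks are still in the tray. The bystanders I could see had not moved. The arm hid the purple block and the marker in the very last picture, but both were in place in the one at about 100 s.
- **One check that failed:** the automatic rack outline fit inside the deck merged with the white ribs, so I judged that the racks were square from the pictures.

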